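# Bolt the damp chest shut

### The arm

A 6-joint arm with a two-finger parallel gripper is mounted at the origin on the work surface. World frame = base frame: x ahead of the robot, y to its left, z up, the work surface at z = 0. Lengths are in mm, angles in rad, forces in N, time in s.
With the tool pointing down it reaches from about 275 to 1000 mm from the base axis. Payload 8.4 kg.
Tool frame: the origin (TCP) lies between the finger pads; the fingertips stand r.nose_length ahead of it and the grasp point (between the pads) lies 8 mm behind it (r.nose_length is the distance from the TCP to the fingertips, in mm); y points along the fingers, x is the direction in which the jaws open and shut, and the axes are right-handed (so a half turn about y gives the same grasp; the last joint's range is limited). The gripper opens to 85 mm and grips with 20 to 120 N. Pads are 22 mm wide; open, the fingers measure 114 mm over their backs; the gripper's body (76 mm by 85 mm) begins 54 mm behind the grasp point. The pads swing forward as they close: fully open they stand 13 mm farther back than shut.
Start: joints at [-1.109, 0.353, 1.633, -0, 1.155, -0.002], TCP at [279.593, -558.978, 242.281] pointing down, gripper open.
Joint ranges: [-2.63, 2.63], [-0.92, 2.1], [0.06, 2.66], [-1.3, 4.44], [0, 2.69], [-3.02, 3.02]. Speed limits (rad/s): [2.22, 2.22, 2.79, 3.14, 3.14, 3.14].

### API

Orientations are given as [roll, pitch, yaw] about the fixed x, y, z axes, in that order (R = Rz(yaw) Ry(pitch) Rx(roll)).
In Python, from rig import r, cams, order gives the robot as it stands. The module is installed in compiled form; this text tells all that it offers.
- The arm moves only by the shell command python3 -m crank 'ROWS' [FORCE]. ROWS is JSON, a list of rows, each a list of 7 numbers: the turn, a rotation vector about the tool's x, y, z in degrees, then the shift along the tool's x, y, z in cm, then the opening, from -1 (shut) to 1 (fully open). A call has exactly 10 rows; each row shifts and turns the pose as measured when the row begins, along the tool's axes as they then stand; what a row does not reach is not made up. A row lasts 1/12 s, in which the tool goes at most 41.7 mm and 7.16 degrees, less where a joint would pass 70% of its speed; a pose out of reach is approached as far as the arm can. A call with a gripper value outside its range is refused whole. The fingers move at their own pace and stop on an object; FORCE is the grip in N (left out, the last holds). Time passes only in rows, so rows that do not move let the fingers close, or fill a call up. It gives the time, the measured TCP pose, the force and the opening at its end, in the units of the state.
- r.sense(): the state, without advancing time (a new reading comes with each control period).
- cams.grab_frame(name): name is "scene" or "side" or "wrist"; returns the picture (480x640x3 uint8, blue, green, red); there is no depth.
- cams.camera_info(name): a dict with "intrinsics" (3x3 intrinsics, pixels), "view" (4x4, takes a point from world to camera coordinates); the wrist camera has in their place "hand_eye" (4x4, takes a point from camera to tool coordinates, whose origin is the TCP and whose axes are the tool frame's). Camera axes: x right, y up, looking along -z (the intrinsics and any distortion apply to the point x, -y, -z); pixel columns grow to the right and rows downward; lengths in mm; the calibration is good to about 2 mm. A picture is of the moment at which its call begins: read the wrist's pose just before it. camera_info takes no time and is no camera call.
- order.sign_off(): hands the job in, once; it reports no verdict.
The state is a dict: "clock": time; "qpos": joint angles; "qvel": joint speeds; "joint_efforts": joint torques, N m; "eef_pos": TCP position; "tcp_rot": TCP orientation; "contact_force": force on the tool from outside, world axes, zero at the start; "wrist_torque": the same for the moment, N m; "opening": opening from 0.0 (shut) to 1.0 (fully open).
Only numpy, scipy, OpenCV 4.12 (cv2) and the standard library are available. Lean on these libraries where they do the work, as an engineer would, in place of code of your own. Each camera call takes 0.05 s, during which the arm holds its last target.

### The job

Bolt the potter's damp chest shut. Its lid rides up on a soft rubber seal, so lean down on the bolt's upright black knob until the bolt finds its keeper, keep leaning while you slide it across until it is fully home in the keeper, then fold the knob down towards the chest's front into its locking notch. Go by feel: never force the bolt against the keeper, and do not disturb the other things about.

Things in the scene. Friction and masses are not known exactly. Their poses are not given: they have to be found in the camera images.
- chest: Damp chest, 380 (x) x 560 (y) x 200 mm high, fixed. Origin: centre of its underside; x to its hinged back, y along the bolt to the keeper. Deck strips at both y ends are fixed; the lid between them (352 x 376 mm, 0.8 to 1.9 kg, hinge at x +170) rides up on its soft seal: at the bolt 2 to 13 mm over flush, unknown each time. 2 to 12 N down on the knob make it flush; hard stop 3 mm lower.
- keeper: Steel keeper, a box 46 (x) x 35 (y) x 29 mm high, screwed to the deck at the chest's +y end. Origin: centre of its underside, axes as the chest's. Its tunnel along y, closed at the far end, is 30 mm deep, 16 mm wide and 13.5 mm high, centred 14 mm above the deck; the bolt has under 1 mm of play up and down, so it enters only with the lid within about 1 mm of flush.
- bolt (a joint): Travel along the chest's +y, in m, of the flat-ended 12 mm bolt on the lid; axis 14 mm above the lid's top, at chest x -75 mm; guides 26 mm high at chest y 53 and 171. 0 drawn back; start 0 to 0.011; at 0.015 its nose meets the keeper, and sticks unless level with it; 0.045 home against the keeper's closed end. Gritty: rubs with 7 N, up to 10 N in the keeper. Over 25 N on the keeper bends it.
- knob (a joint): Fold of the knob about the bolt's axis, in rad: 0 upright (start), 1.52 flat towards the chest's front (-x). Black, 18 mm across, 26 mm long on an 8 mm stem; it reaches 20 to 46 mm from the axis, at chest y = 81 mm + bolt travel. A notched rail on its -x side, 18 mm high, lets it fold past 1.2 only with the bolt within 3 mm of home (or fully drawn back). Takes about 1 N; stays where left.
- keeper_mouth (a point): Centre of the keeper's open end, facing the bolt; axes as the chest's. The bolt goes in along +y, 30 mm deep when home.
- rib: Bystander: round wooden rib, 64 mm across, 6 mm thick, lying on the deck strip at the chest's -y end. Origin: centre of its underside.
- slip_jar: Bystander: amber jar, 56 mm across, 70 mm high, on the deck strip behind the keeper. Origin: centre of its underside.
- bisque_bowl: Bystander: terracotta bowl, 120 mm across, 60 mm high, on the bench. Origin: centre of its underside.
- trim_tool: Bystander: loop trimming tool, 180 mm long, lying on the bench. Origin: near its middle.
- wood_knife: Bystander: wooden potter's knife, 195 mm long, lying on the bench. Origin: near its middle.
- tool_pot: Bystander: white and blue pot of tools, 80 mm across, 180 mm high with the tools, on the bench. Origin: centre of its underside.
- test_tile: Bystander: blue glazed tile, 60 x 60 x 9 mm, lying on the bench. Origin: centre of its underside.

How it is judged (in metres and radians):
On the way, in this order (a step that is already met when the one before it is completed fails the run):
1. with the lid leant down, the bolt's nose has entered the keeper by 6 mm (value of joint bolt above 0.021 m), for 0.1 s.
2. the bolt is fully home in the keeper (within 1.5 mm of its end) (value of joint bolt between 0.0435 and 0.0465 m), for 0.2 s.
At the end, for the whole second after the job is handed in: The bolt is home, within 1.5 mm of the keeper's closed end, and bears in the keeper (over 0.5 N), holding the lid down on its seal; the knob is folded into its notch (past 1.35 rad) (all of step 2 and contact force between chest and keeper above 0.5 N and value of joint knob above 1.35 rad); the robot touches nothing.
It fails at once if the bolt is forced against the keeper with over 25 N (contact force between chest and keeper above 25 N).
It fails at once if a bystander is moved by over 30 mm (distance of any of rib, slip_jar, bisque_bowl, trim_tool, wood_knife, tool_pot, test_tile from where it was at the start of the episode above 0.03 m).
It also fails if it takes over 59 s, if anything falls off the work surface, if the arm or the gripper's body presses on something with over 40 N, if the wrist force passes 120 N, or if a joint passes its speed limit or range.

## Working session

There is one attempt and no reset: what is moved stays moved. The work goes in short steps, Python scripts to look and compute and a shell command to move; the robot and the scene stay as the last step left them, time stands still between calls to the robot, and variables do not carry over. Pictures are saved under pics/ and viewed, and the job is handed in when it is done.

```bash
mkdir -p pics; python3 - <<'E'
from rig import r,cams,order
import cv2,numpy as np
np.set_printoptions(precision=4,suppress=True)
print(r.sense(),r.nose_length)
for n in("scene","side","wrist"):
    print(n,cams.camera_info(n))
    cv2.imwrite(f"pics/{n}0.png",cams.grab_frame(n))
E
```

```text
{'clock': 0.0, 'qpos': array([-1.1094,  0.3537,  1.6341, -0.    ,  1.1552, -0.0024]), 'qvel': array([-0.0002, -0.0001, -0.0008, -0.0023, -0.0009, -0.0008]), 'joint_efforts': array([ -0.0004, -60.5258, -34.2063,  -0.0001,   0.0096,   0.0001]), 'eef_pos': array([ 279.3851, -558.5535,  241.539 ]), 'tcp_rot': array([-1.5708,  0.0014, -1.107 ]), 'contact_force': array([ 1.2535, -0.3884, -0.0096]), 'wrist_torque': array([ 0.0322,  0.0009, -0.0193]), 'opening': 0.9981095074514555} 11.0
scene {'intrinsics': array([[461.9391,   0.    , 321.0139],
       [  0.    , 461.9391, 243.263 ],
       [  0.    ,   0.    ,   1.    ]]), 'view': array([[    0.1124,     0.9937,    -0.0021,   -17.0504],
       [   -0.6375,     0.0737,     0.7669,   232.8585],
       [    0.7622,    -0.0848,     0.6418, -1735.3895],
       [    0.    ,     0.    ,     0.    ,     1.    ]])}
side {'intrinsics': array([[598.0264,   0.    , 318.1318],
       [  0.    , 598.0264, 243.4259],
       [  0.    ,   0.    ,   1.    ]]), 'view': array([[    0.789 ,    -0.6144,     0.0066,  -459.8191],
       [    0.3239,     0.425 ,     0.8453,  -275.2495],
       [   -0.5221,    -0.6648,     0.5343, -1735.3804],
       [    0.    ,     0.    ,     0.    ,     1.    ]])}
wrist {'intrinsics': array([[361.2289,   0.    , 317.2075],
       [  0.    , 361.2289, 240.6263],
       [  0.    ,   0.    ,   1.    ]]), 'hand_eye': array([[   1.    ,   -0.0001,    0.0003,    0.0302],
       [   0.0004,    0.308 ,   -0.9514, -131.7509],
       [   0.    ,    0.9514,    0.308 ,   80.3159],
       [   0.    ,    0.    ,    0.    ,    1.    ]])}
```

View images.

View pics/scene0.png

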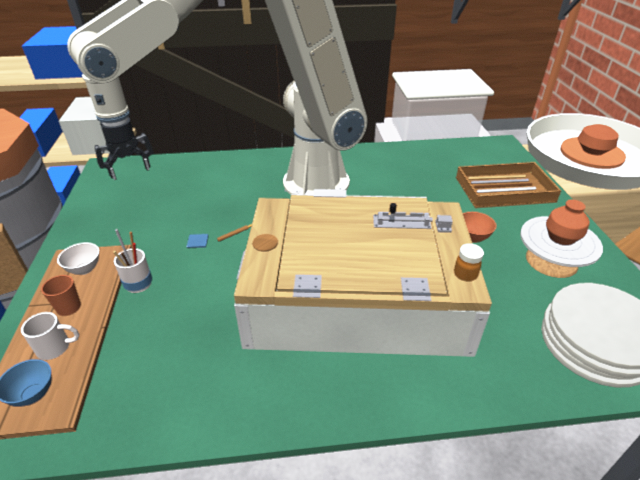

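View pics/side0.png

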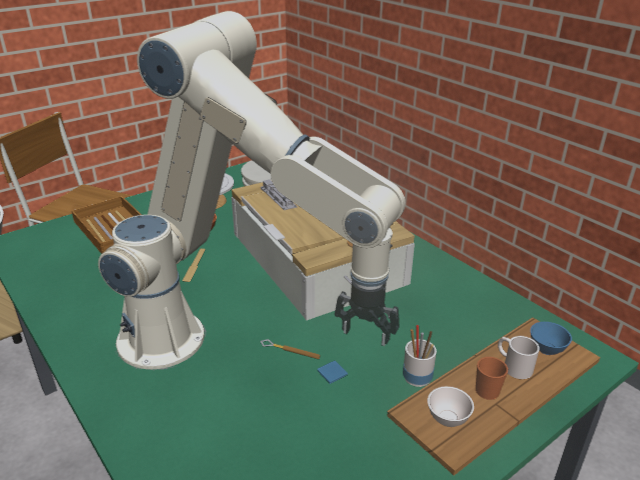

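View pics/wrist0.png

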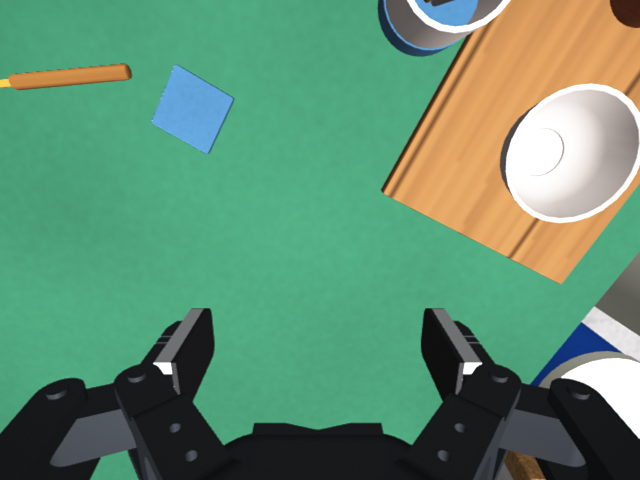

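The scene camera faces the robot. It shows the chest in the middle, the knob near (393,208), the keeper near (445,224), the slip jar at (468,262) and the rib at (265,242). I'll zoom in on the bolt.

```bash
python3 - <<'E'
import cv2
im=cv2.imread("pics/scene0.png")
cv2.imwrite("pics/z1.png",cv2.resize(im[190:250,360:490],None,fx=6,fy=6,interpolation=cv2.INTER_CUBIC))
cv2.imwrite("pics/z2.png",cv2.resize(im[185:355,235:490],None,fx=3,fy=3,interpolation=cv2.INTER_CUBIC))
E
```

```text
(no output)
```

View pics/z1.png

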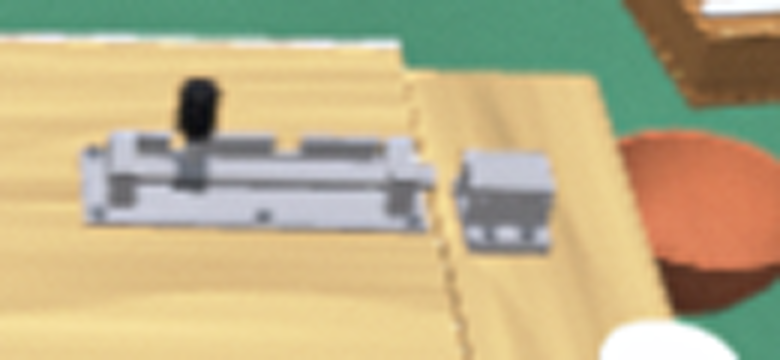

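View pics/z2.png

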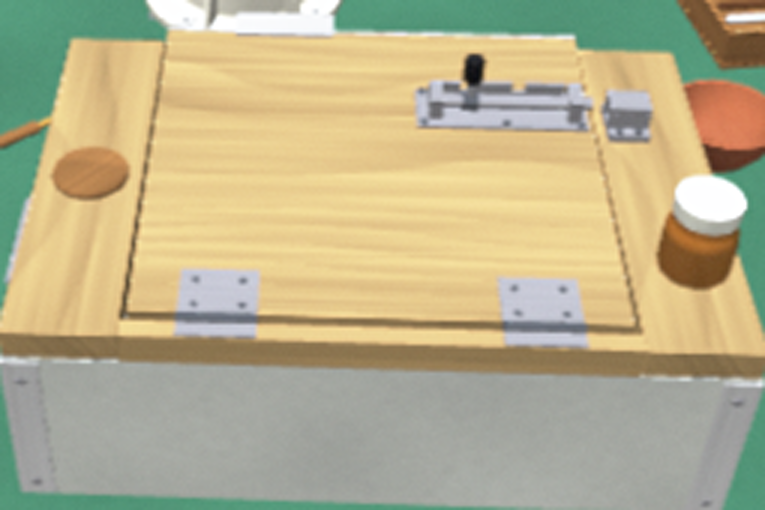

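```bash
cat > h.py <<'E'
import numpy as np,cv2
from rig import r,cams,order
np.set_printoptions(precision=2,suppress=True)
def ray(n,uv,pose=None):
    i=cams.camera_info(n);K=np.array(i["intrinsics"])
    if n=="wrist":
        from scipy.spatial.transform import Rotation as R
        p,e=pose; H=np.array(i["hand_eye"]); W=np.eye(4);W[:3,:3]=R.from_euler('xyz',e).as_matrix();W[:3,3]=p
        C=W@H
    else: C=np.linalg.inv(np.array(i["view"]))
    d=np.linalg.inv(K)@[uv[0],uv[1],1]; d=np.array([d[0],-d[1],-d[2]])
    return C[:3,3],C[:3,:3]@d
def onz(n,uv,z,pose=None):
    o,d=ray(n,uv,pose); return o+d*(z-o[2])/d[2]
E
python3 - <<'E'
from h import *
f=lambda x,y:(235+x/3-.33,185+y/3-.33)
g=lambda x,y:(360+x/6-.4,190+y/6-.4)
C={k:onz("scene",f(*v),200) for k,v in dict(FL=(72,38),FR=(672,52),BL=(4,332),BR=(765,355),keepbase=(0,0)).items()}
for k in C:print(k,C[k])
print(np.linalg.norm(C['FL']-C['FR']),np.linalg.norm(C['BL']-C['BR']),np.linalg.norm(C['FL']-C['BL']),np.linalg.norm(C['FR']-C['BR']))
d=C['FR']-C['FL'];print(np.degrees(np.arctan2(-d[0],d[1])))
d=C['BR']-C['BL'];print(np.degrees(np.arctan2(-d[0],d[1])))
m=sum(C[k] for k in('FL','FR','BL','BR'))/4;print(m)
for n,p,z in [("knobtop",(200,80),268),("knob bottom/ stem",(196,138),236),("keeper top NL",(465,193),229),("keeper top NR",(552,193),229),("keeper FL",(468,150),229),("keeper FR",(550,152),229),("nose",(434,175),222)]:
    print(n,onz("scene",g(*p),z))
E
```

```text
FL [ 379.66 -201.99  200.  ]
FR [466.69 348.95 200.  ]
BL [ 754.94 -254.84  200.  ]
BR [840.01 286.77 200.  ]
keepbase [ 305.68 -271.13  200.  ]
557.7783287644933 548.2502492395565 378.9886870593464 378.4602649601137
-8.97686290849016
-8.925814475265806
[610.33  44.72 200.  ]
knobtop [544.7  137.87 268.  ]
knob bottom/ stem [542.16 139.92 236.  ]
keeper top NL [584.16 245.98 229.  ]
keeper top NR [588.36 282.24 229.  ]
keeper FL [554.78 256.48 229.  ]
keeper FR [560.22 290.87 229.  ]
nose [561.49 240.58 222.  ]
```

```bash
cat > plan.py <<'E'
import sys
from h import *
from scipy.spatial.transform import Rotation as R
# usage: tx ty tz yawdeg nrows : print tool rows evenly along path
def plan(t,yaw,n,s=None):
    s=s or r.sense(); p=np.array(s['eef_pos']);e=s['tcp_rot'];M=R.from_euler('xyz',e)
    Mt=R.from_euler('xyz',[-np.pi/2,0,np.radians(yaw)])
    rv=(M.inv()*Mt).as_rotvec(degrees=True); 
    for k in range(n):
        d=M.inv().apply((np.array(t)-p)/n)/10
        print(np.round(np.r_[rv/n,d],2).tolist())
        M=M*R.from_rotvec(rv/n,degrees=True)
if __name__=="__main__":
    a=[float(v) for v in sys.argv[1:]]
    print("at",r.sense()['eef_pos'],r.sense()['tcp_rot'],r.sense()['clock']); plan(a[:3],a[3],int(a[4]))
E
python3 plan.py 540 138 350 81 24
```

```text
at [ 279.43 -558.64  241.72] [-1.57  0.   -1.11] 0.15
[-0.0, -6.02, -0.0, -2.11, -0.45, 2.27]
[-0.0, -6.02, -0.0, -1.86, -0.45, 2.48]
[-0.0, -6.02, -0.0, -1.59, -0.45, 2.66]
[-0.0, -6.02, -0.0, -1.3, -0.45, 2.81]
[-0.0, -6.02, -0.0, -1.0, -0.45, 2.93]
[-0.0, -6.02, -0.0, -0.69, -0.45, 3.02]
[-0.0, -6.02, -0.0, -0.37, -0.45, 3.08]
[-0.0, -6.02, -0.0, -0.04, -0.45, 3.1]
[-0.0, -6.02, -0.0, 0.28, -0.45, 3.09]
[-0.0, -6.02, -0.0, 0.6, -0.45, 3.04]
[-0.0, -6.02, -0.0, 0.92, -0.45, 2.96]
[-0.0, -6.02, -0.0, 1.22, -0.45, 2.85]
[-0.0, -6.02, -0.0, 1.52, -0.45, 2.7]
[-0.0, -6.02, -0.0, 1.79, -0.45, 2.53]
[-0.0, -6.02, -0.0, 2.05, -0.45, 2.33]
[-0.0, -6.02, -0.0, 2.28, -0.45, 2.1]
[-0.0, -6.02, -0.0, 2.49, -0.45, 1.85]
[-0.0, -6.02, -0.0, 2.67, -0.45, 1.58]
[-0.0, -6.02, -0.0, 2.82, -0.45, 1.29]
[-0.0, -6.02, -0.0, 2.94, -0.45, 0.99]
[-0.0, -6.02, -0.0, 3.02, -0.45, 0.67]
[-0.0, -6.02, -0.0, 3.08, -0.45, 0.35]
[-0.0, -6.02, -0.0, 3.1, -0.45, 0.03]
[-0.0, -6.02, -0.0, 3.08, -0.45, -0.3]
```

```bash
python3 -m crank '[[0,-6,0,-2.1,-1.5,2.3,0],[0,-6,0,-1.9,-1.5,2.5,0],[0,-6,0,-1.6,-1.5,2.7,0],[0,-6,0,-1.3,-1.5,2.8,0],[0,-6,0,-1.0,-1.5,2.9,0],[0,-6,0,-0.7,-1.5,3.0,0],[0,-6,0,-0.4,-1.5,3.1,0],[0,-6,0,0,-0.5,3.1,0],[0,-6,0,0.3,0,3.1,0],[0,-6,0,0.6,0,3,0]]'; python3 plan.py 525 138 350 81 14
```

```text
clock: 0.98
eef_pos: [384.9, -258.2, 353.7]
tcp_rot: [-1.566, 0.002, -0.022]
contact_force: [0.8, -0.6, 0.5]
opening: 0.498
at [ 384.92 -258.17  353.69] [-1.57  0.   -0.02] 0.9833
[-0.02, -5.87, 0.01, 0.94, 0.04, 2.85]
[-0.02, -5.87, 0.01, 1.23, 0.04, 2.74]
[-0.02, -5.87, 0.01, 1.5, 0.04, 2.6]
[-0.02, -5.87, 0.01, 1.76, 0.04, 2.43]
[-0.02, -5.87, 0.01, 2.0, 0.03, 2.24]
[-0.02, -5.87, 0.01, 2.22, 0.03, 2.02]
[-0.02, -5.87, 0.01, 2.41, 0.03, 1.79]
[-0.02, -5.87, 0.01, 2.58, 0.03, 1.53]
[-0.02, -5.87, 0.01, 2.73, 0.03, 1.26]
[-0.02, -5.87, 0.01, 2.84, 0.03, 0.97]
[-0.02, -5.87, 0.01, 2.92, 0.03, 0.68]
[-0.02, -5.87, 0.01, 2.98, 0.03, 0.37]
[-0.02, -5.87, 0.01, 3.0, 0.03, 0.07]
[-0.02, -5.87, 0.01, 2.99, 0.03, -0.24]
```

```bash
python3 -m crank '[[0,-6,0,0.9,0,2.9,0],[0,-6,0,1.2,0,2.7,0],[0,-6,0,1.5,0,2.6,0],[0,-6,0,1.8,0,2.4,0],[0,-6,0,2,0,2.2,0],[0,-6,0,2.2,0,2,0],[0,-6,0,2.4,0,1.8,0],[0,-6,0,2.6,0,1.5,0],[0,-6,0,2.7,0,1.3,0],[0,-6,0,2.8,0,1.0,0]]'; python3 plan.py 520 138 350 81 4
```

```text
clock: 1.82
eef_pos: [475.2, 42.6, 355.3]
tcp_rot: [-1.568, -0.004, 1.079]
contact_force: [0.6, -0.0, 0.2]
opening: 0.501
at [475.18  42.61 355.33] [-1.57 -0.    1.08] 1.8167
[-0.03, -4.79, 0.06, 2.63, 0.14, 0.14]
[-0.03, -4.79, 0.06, 2.63, 0.14, -0.08]
[-0.03, -4.79, 0.06, 2.62, 0.14, -0.3]
[-0.03, -4.79, 0.06, 2.58, 0.14, -0.52]
```

```bash
python3 -m crank '[[0,-4.8,0,2.6,0.1,0.1,0],[0,-4.8,0,2.6,0.1,-0.1,0],[0,-4.8,0,2.6,0.1,-0.3,0],[0,-4.8,0,2.6,0.1,-0.5,0],[0,0,0,0,0,0,0],[0,0,0,0,0,0,0],[0,0,0,0,0,0,0],[0,0,0,0,0,0,0],[0,0,0,0,0,0,0],[0,0,0,0,0,0,0]]'; python3 - <<'E'
from h import *
s=r.sense();print(s['eef_pos'],s['tcp_rot'],s['qpos'])
cv2.imwrite("pics/w1.png",cams.grab_frame("wrist"))
cv2.imwrite("pics/s1.png",cams.grab_frame("scene"))
im=cv2.imread("pics/s1.png");cv2.imwrite("pics/s1z.png",cv2.resize(im[180:260,360:490],None,fx=6,fy=6,interpolation=cv2.INTER_CUBIC))
E
```

```text
clock: 2.65
eef_pos: [518.9, 146.2, 349.8]
tcp_rot: [-1.566, -0.004, 1.439]
contact_force: [1.5, -0.3, 0.4]
opening: 0.504
[518.87 146.18 349.76] [-1.57 -0.    1.44] [ 0.27  0.13  1.68  0.01  1.33 -1.17]
```

View pics/w1.png

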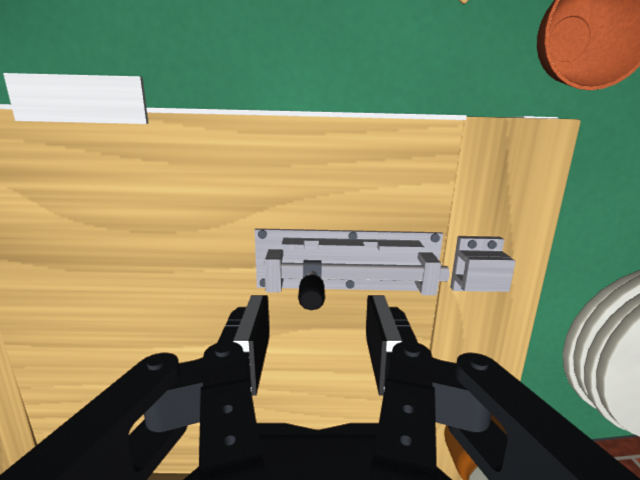

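View pics/s1z.png

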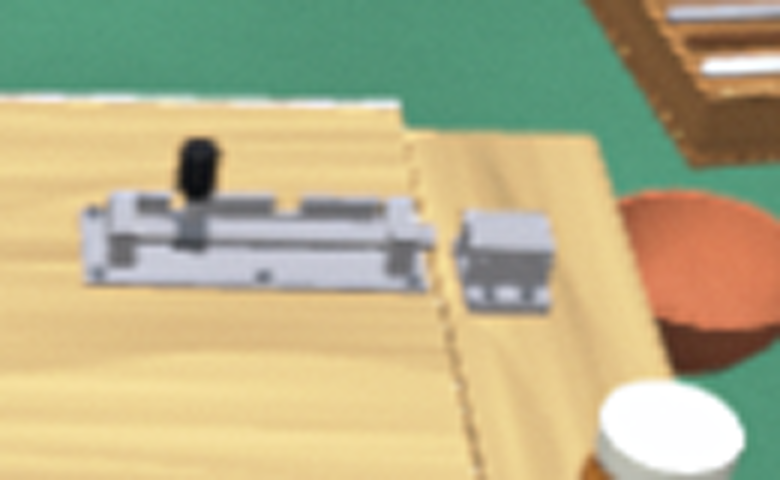

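Wrist view: knob top at about (311,294), keeper at about (483,270), nose at about (447,272), and the rail on the image-up side (world -x).

```bash
python3 - <<'E'
from h import *
s=r.sense();P=(np.array(s['eef_pos']),s['tcp_rot'])
im=cv2.imread("pics/w1.png")
m=(im.max(2)<45).astype(np.uint8);sub=np.zeros_like(m);sub[265:320,285:340]=m[265:320,285:340]
n,l,st,c=cv2.connectedComponentsWithStats(sub);print(st[1:],c[1:])
k=cv2.imread("pics/s1.png");m=(k.max(2)<60).astype(np.uint8);sub=np.zeros_like(m);sub[195:222,375:410]=m[195:222,375:410]
n,l,st2,c2=cv2.connectedComponentsWithStats(sub);print(st2[1:],c2[1:])
i=1+np.argmax(st[1:,4]);j=1+np.argmax(st2[1:,4])
o1,d1=ray("wrist",c[i],P);o2,d2=ray("scene",c2[j])
A=np.c_[d1,-d2];t=np.linalg.lstsq(A,o2-o1,rcond=None)[0];print("knob centroid",o1+d1*t[0],o2+d2*t[1])
for nm,uv,z in[("knobtop",(311.5,296),265),("nose tip",(448,272),218),("keeper mouth top",(467,263),229),("keeper TR",(513,262),229),("keeper mouth bot",(455,285),205),("base plate L",(256,260),204),("base plate R",(442,263),204),("lid seam f",(466,118),200),("front deck corner",(579,121),200),("seam back",(435,330),200)]:
    print(nm,onz("wrist",uv,z,P))
E
```

```text
[[299 275  25  34 725]] [[311.25 291.88]]
[[390 204   6   9  44]] [[392.5  207.91]]
knob centroid [550.03 139.19 256.23] [549.4  136.84 256.1 ]
knobtop [548.82 139.62 265.  ]
nose tip [565.67 245.84 218.  ]
keeper mouth top [555.05 256.47 229.  ]
keeper TR [558.85 290.84 229.  ]
keeper mouth bot [584.45 255.84 205.  ]
base plate L [540.47  94.11 204.  ]
base plate R [563.5  245.82 204.  ]
lid seam f [451.88 267.75 200.  ]
front deck corner [465.04 351.19 200.  ]
seam back [628.89 239.24 200.  ]
```

```bash
python3 plan.py 549.5 138.5 300 81 4;python3 plan.py 549.5 138.5 251 81 1
```

```text
at [518.99 146.29 349.86] [-1.57 -0.    1.44] 2.75
[-0.06, 0.37, 0.05, -0.1, 1.24, -0.79]
[-0.06, 0.37, 0.05, -0.09, 1.24, -0.79]
[-0.06, 0.37, 0.05, -0.09, 1.24, -0.79]
[-0.06, 0.37, 0.05, -0.08, 1.25, -0.78]
at [518.99 146.29 349.86] [-1.57 -0.    1.44] 2.75
[-0.24, 1.47, 0.21, -0.41, 9.87, -3.17]
```

```bash
python3 -m crank '[[0,0.4,0,-0.1,1.2,-0.8,0],[0,0.4,0,-0.1,1.2,-0.8,0],[0,0.4,0,-0.1,1.2,-0.8,0],[0,0.4,0,-0.1,1.2,-0.8,0],[0,0,0,0,1,0,0],[0,0,0,0,1,0,0],[0,0,0,0,0.5,0,0],[0,0,0,0,0,0,0],[0,0,0,0,0,0,0],[0,0,0,0,0,0,0]]';python3 plan.py 549.5 138.5 251 81 1; python3 - <<'E'
from h import *
cv2.imwrite("pics/w2.png",cams.grab_frame("wrist"))
E
```

```text
clock: 3.58
eef_pos: [552.3, 135.4, 265.9]
tcp_rot: [-1.563, -0.002, 1.406]
contact_force: [-0.4, -0.2, 0.9]
opening: 0.495
at [552.28 135.4  265.87] [-1.56 -0.    1.41] 3.5833
[-0.47, -0.47, 0.11, 0.26, 1.49, 0.31]
```

View pics/w2.png

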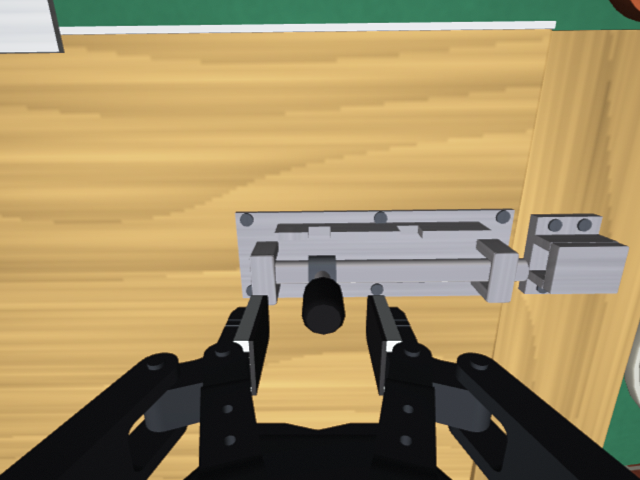

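```bash
python3 -m crank '[[-0.4,-0.4,0,0.2,0.5,0.2,0],[0,0,0,0.1,0.5,0.1,0],[0,0,0,0,0.4,0,0],[0,0,0,0,0,0,0],[0,0,0,0,0,0,-0.3],[0,0,0,0,0,0,-0.4],[0,0,0,0,0,0,-0.5],[0,0,0,0,0,0,-0.5],[0,0,0,0,0,0,-0.5],[0,0,0,0,0,0,-0.5]]' 40;python3 plan.py 549.5 138.5 251 81 1; python3 - <<'E'
from h import *
cv2.imwrite("pics/w3.png",cams.grab_frame("wrist"))
E
```

```text
clock: 4.47
eef_pos: [550.2, 139.8, 253.3]
tcp_rot: [-1.575, -0.004, 1.414]
contact_force: [0.7, 0.5, 0.2]
opening: 0.251
at [550.21 139.81 253.29] [-1.57 -0.    1.41] 4.4667
[0.22, 0.03, 0.2, -0.14, 0.23, 0.05]
```

View pics/w3.png

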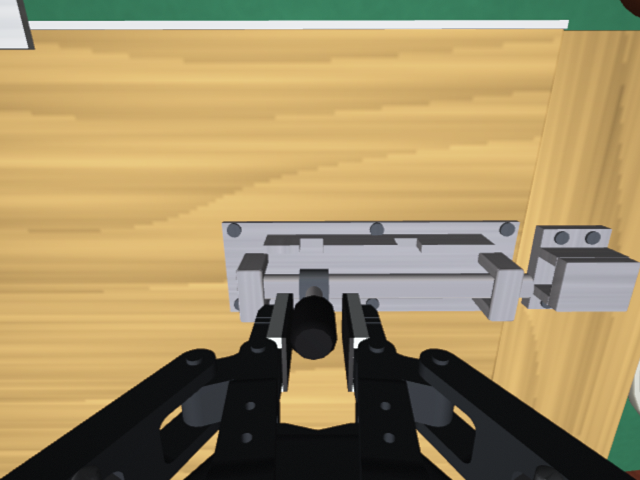

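The knob is centred between the pads. Closing the grip.

```bash
python3 -m crank '[[0,0,0,0,0,0,-0.7],[0,0,0,0,0,0,-1],[0,0,0,0,0,0,-1],[0,0,0,0,0,0,-1],[0,0,0,0,0,0,-1],[0,0,0,0,0,0,-1],[0,0,0,0,0,0,-1],[0,0,0,0,0,0,-1],[0,0,0,0,0,0,-1],[0,0,0,0,0,0,-1]]' 60
```

```text
clock: 5.35
eef_pos: [550.1, 139.4, 253.4]
tcp_rot: [-1.574, -0.003, 1.414]
contact_force: [-0.6, -1.6, 0.3]
opening: 0.187
```

```bash
python3 -m crank '[[0,0,0,0,0.1,0,-1],[0,0,0,0,0.1,0,-1],[0,0,0,0,0.1,0,-1],[0,0,0,0,0.1,0,-1],[0,0,0,0,0.1,0,-1],[0,0,0,0,0,0,-1],[0,0,0,0,0,0,-1],[0,0,0,0,0,0,-1],[0,0,0,0,0,0,-1],[0,0,0,0,0,0,-1]]'
python3 -m crank '[[0,0,0,0,0.1,0,-1],[0,0,0,0,0.1,0,-1],[0,0,0,0,0.1,0,-1],[0,0,0,0,0.1,0,-1],[0,0,0,0,0,0,-1],[0,0,0,0,0,0,-1],[0,0,0,0,0,0,-1],[0,0,0,0,0,0,-1],[0,0,0,0,0,0,-1],[0,0,0,0,0,0,-1]]'
```

```text
clock: 6.18
eef_pos: [549.4, 139.5, 249.6]
tcp_rot: [-1.574, -0.003, 1.414]
contact_force: [-2.4, -2.1, 4.9]
opening: 0.188
clock: 7.02
eef_pos: [549.1, 139.5, 248.0]
tcp_rot: [-1.574, -0.003, 1.414]
contact_force: [-2.5, -1.7, 5.0]
opening: 0.187
```

```bash
for i in 1 ; do python3 -m crank '[[0,0,0,0,0.1,0,-1],[0,0,0,0,0.1,0,-1],[0,0,0,0,0.1,0,-1],[0,0,0,0,0.1,0,-1],[0,0,0,0,0.1,0,-1],[0,0,0,0,0,0,-1],[0,0,0,0,0,0,-1],[0,0,0,0,0,0,-1],[0,0,0,0,0,0,-1],[0,0,0,0,0,0,-1]]'; done
python3 - <<'E'
from h import *
cv2.imwrite("pics/w4.png",cams.grab_frame("wrist"));print(r.sense()['contact_force'])
E
```

```text
clock: 7.85
eef_pos: [549.0, 139.5, 247.0]
tcp_rot: [-1.576, -0.004, 1.414]
contact_force: [-3.2, -2.0, 5.4]
opening: 0.184
[-4.47 -0.97  7.16]
```

View pics/w4.png

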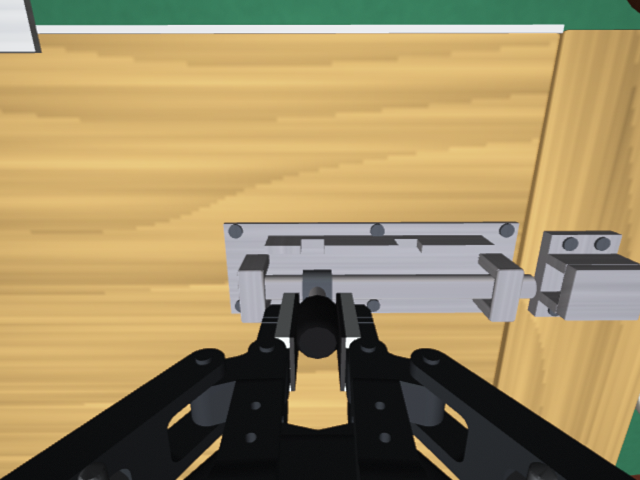

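```bash
for i in 1 2; do python3 -m crank '[[0,0,0,0,0.15,0,-1],[0,0,0,0,0.15,0,-1],[0,0,0,0,0.15,0,-1],[0,0,0,0,0.15,0,-1],[0,0,0,0,0.15,0,-1],[0,0,0,0,0.15,0,-1],[0,0,0,0,0.15,0,-1],[0,0,0,0,0.15,0,-1],[0,0,0,0,0.15,0,-1],[0,0,0,0,0.15,0,-1]]'; done
```

```text
clock: 8.73
eef_pos: [548.0, 139.7, 240.4]
tcp_rot: [-1.577, -0.005, 1.415]
contact_force: [-8.7, -1.6, 15.6]
opening: 0.19
clock: 9.57
eef_pos: [548.0, 139.7, 240.1]
tcp_rot: [-1.583, -0.007, 1.416]
contact_force: [-8.0, -2.6, 17.4]
opening: 0.185
```

```bash
python3 - <<'E'
from h import *
cv2.imwrite("pics/w5.png",cams.grab_frame("wrist"));print(r.sense()['contact_force'])
im=cams.grab_frame("scene");cv2.imwrite("pics/s5z.png",cv2.resize(im[180:260,360:490],None,fx=6,fy=6,interpolation=cv2.INTER_CUBIC))
E
```

```text
[-8.84 -1.97 17.39]
```

View pics/w5.png

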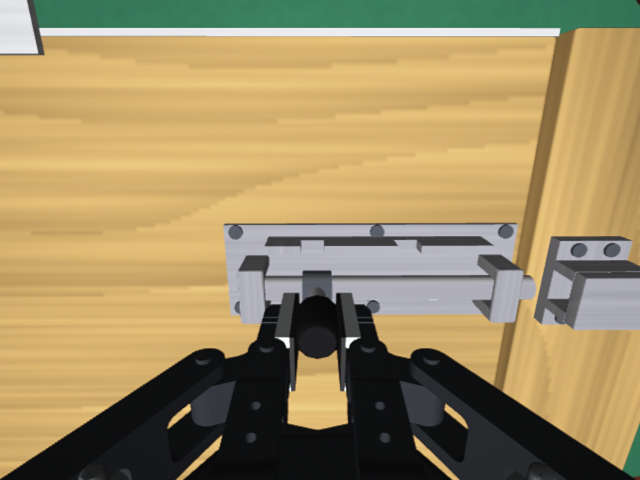

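View pics/s5z.png

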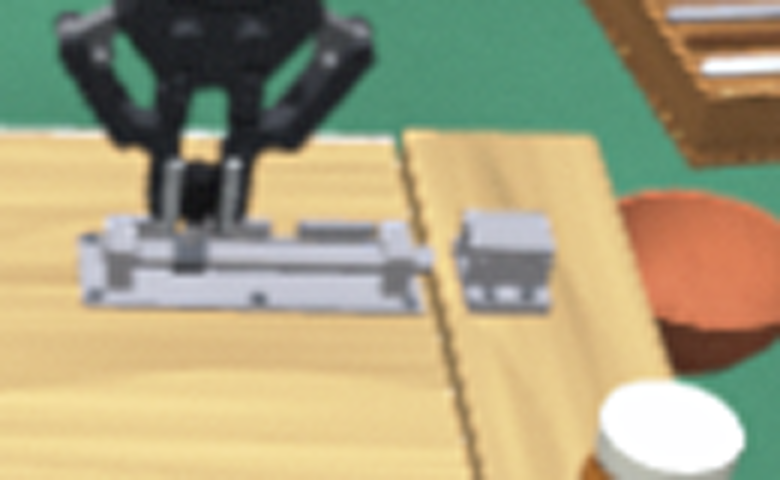

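```bash
python3 -m crank '[[0,0,0,0,-0.1,0,-1],[0,0,0,0,-0.05,0,-1],[0,0,0,0,0,0,-1],[0,0,0,0,0.03,0,-1],[0,0,0,0,0.05,0,-1],[0,0,0,0,0.07,0,-1],[0,0,0,0,0.07,0,-1],[0,0,0,0,0.07,0,-1],[0,0,0,0,0.07,0,-1],[0,0,0,0,0.07,0,-1]]'
```

```text
clock: 10.5
eef_pos: [548.5, 139.6, 244.0]
tcp_rot: [-1.587, -0.008, 1.416]
contact_force: [-4.6, -1.1, 10.1]
opening: 0.188
```

```bash
python3 -m crank '[[0,0,0,0.05,0.09,0,-1],[0,0,0,0.1,0.09,0,-1],[0,0,0,0.1,0.09,0,-1],[0,0,0,0.1,0.08,0,-1],[0,0,0,0.1,0.08,0,-1],[0,0,0,0.1,0.08,0,-1],[0,0,0,0.1,0.08,0,-1],[0,0,0,0.1,0.08,0,-1],[0,0,0,0.1,0.08,0,-1],[0,0,0,0.1,0.08,0,-1]]'
```

```text
clock: 11.33
eef_pos: [548.5, 141.5, 242.7]
tcp_rot: [-1.588, 0.006, 1.417]
contact_force: [-5.9, -5.5, 12.5]
opening: 0.187
```

```bash
python3 -m crank '[[0,0,0,0.13,0.06,0,-1],[0,0,0,0.13,0.07,0,-1],[0,0,0,0.13,0.07,0,-1],[0,0,0,0.13,0.07,0,-1],[0,0,0,0.13,0.07,0,-1],[0,0,0,0.13,0.07,0,-1],[0,0,0,0.13,0.07,0,-1],[0,0,0,0.13,0.07,0,-1],[0,0,0,0.13,0.07,0,-1],[0,0,0,0.13,0.07,0,-1]]'; python3 - <<'E'
from h import *
cv2.imwrite("pics/w6.png",cams.grab_frame("wrist"));print(r.sense()['contact_force'])
E
```

```text
clock: 12.17
eef_pos: [549.4, 146.7, 242.8]
tcp_rot: [-1.59, 0.019, 1.416]
contact_force: [-6.1, -7.4, 12.8]
opening: 0.186
[-5.93 -6.02 11.72]
```

View pics/w6.png

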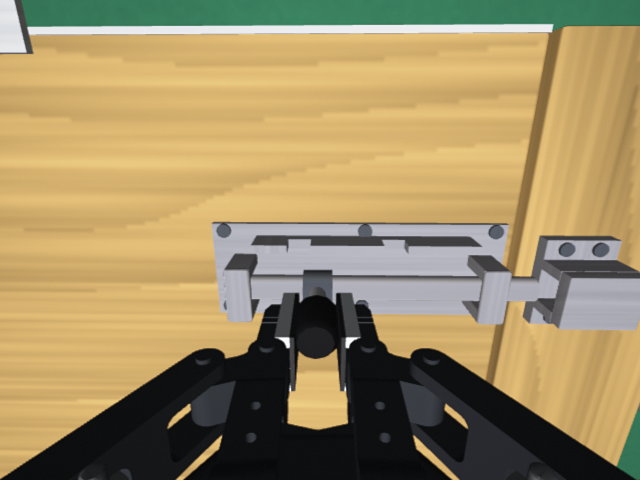

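```bash
python3 plan.py 549.4 146.7 242.8 81 1; python3 -m crank '[[0.05,0,-0.05,0.12,0.07,0,-1],[0,0,0,0.12,0.06,0,-1],[0,0,0,0.12,0.06,0,-1],[0,0,0,0.12,0.06,0,-1],[0,0,0,0.12,0.06,0,-1],[0,0,0,0.12,0.06,0,-1],[0,0,0,0.12,0.06,0,-1],[0,0,0,0.12,0.06,0,-1],[0,0,0,0.12,0.06,0,-1],[0,0,0,0.12,0.06,0,-1]]';  python3 plan.py 549.4 146.7 242.8 81 1
```

```text
at [549.39 146.76 242.87] [-1.59  0.02  1.42] 12.2167
[1.11, 0.15, -1.08, -0.01, 0.01, -0.0]
clock: 13.05
eef_pos: [550.1, 151.2, 243.2]
tcp_rot: [-1.59, 0.029, 1.415]
contact_force: [-5.6, -6.2, 10.8]
opening: 0.185
at [550.14 151.24 243.22] [-1.59  0.03  1.41] 13.05
[1.13, 0.06, -1.69, -0.46, 0.06, 0.0]
```

```bash
python3 -m crank '[[0.1,0,-0.1,0.12,0.06,0,-1],[0.1,0,-0.1,0.12,0.06,0,-1],[0,0,-0.1,0.12,0.06,0,-1],[0,0,-0.1,0.12,0.06,0,-1],[0,0,-0.1,0.12,0.06,0,-1],[0,0,-0.1,0.12,0.06,0,-1],[0,0,-0.1,0.12,0.06,0,-1],[0,0,-0.1,0.12,0.06,0,-1],[0,0,-0.1,0.12,0.06,0,-1],[0,0,-0.1,0.12,0.06,0,-1]]'; python3 - <<'E'
from h import *
cv2.imwrite("pics/w7.png",cams.grab_frame("wrist"));print(r.sense()['contact_force'])
E
```

```text
clock: 13.88
eef_pos: [550.9, 155.8, 243.3]
tcp_rot: [-1.588, 0.023, 1.414]
contact_force: [-5.3, -6.2, 10.5]
opening: 0.186
[-5.21 -6.58 10.64]
```

View pics/w7.png

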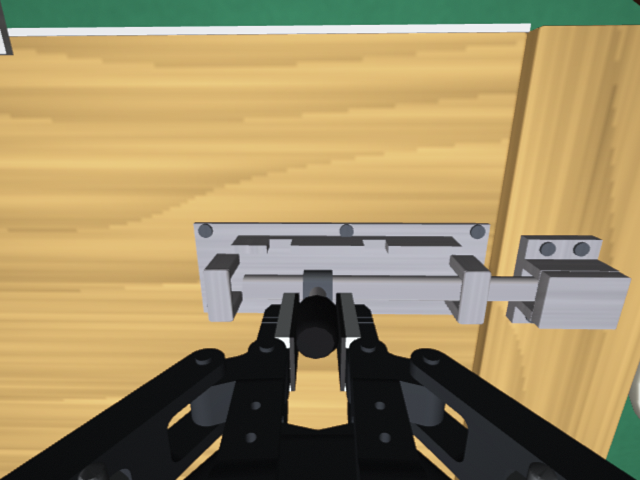

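The nose has gone in smoothly, and the slide force is still only about 6.5 N. Carrying on.

```bash
for i in 1 2; do python3 -m crank '[[0.1,0,-0.1,0.13,0.06,0,-1],[0.1,0,-0.1,0.13,0.06,0,-1],[0,0,-0.1,0.13,0.06,0,-1],[0,0,-0.1,0.13,0.06,0,-1],[0,0,-0.1,0.13,0.06,0,-1],[0,0,-0.1,0.13,0.06,0,-1],[0,0,-0.1,0.13,0.06,0,-1],[0,0,-0.1,0.13,0.06,0,-1],[0,0,-0.1,0.13,0.06,0,-1],[0,0,-0.1,0.13,0.06,0,-1]]'; done
```

```text
clock: 14.77
eef_pos: [551.6, 161.0, 243.3]
tcp_rot: [-1.585, 0.017, 1.413]
contact_force: [-5.6, -6.2, 10.8]
opening: 0.192
clock: 15.6
eef_pos: [552.5, 166.0, 243.3]
tcp_rot: [-1.583, 0.012, 1.413]
contact_force: [-5.4, -4.9, 10.5]
opening: 0.185
```

```bash
for i in 1 2; do python3 -m crank '[[0.1,0,-0.1,0.14,0.06,0,-1],[0.1,0,-0.1,0.14,0.06,0,-1],[0,0,-0.1,0.14,0.06,0,-1],[0,0,-0.1,0.14,0.06,0,-1],[0,0,-0.1,0.14,0.06,0,-1],[0,0,-0.1,0.14,0.06,0,-1],[0,0,-0.1,0.14,0.06,0,-1],[0,0,-0.1,0.14,0.06,0,-1],[0,0,-0.1,0.14,0.06,0,-1],[0,0,-0.1,0.14,0.06,0,-1]]'; done
python3 - <<'E'
from h import *
cv2.imwrite("pics/w8.png",cams.grab_frame("wrist"));print(r.sense()['contact_force'])
E
```

```text
clock: 16.43
eef_pos: [553.4, 171.9, 243.4]
tcp_rot: [-1.58, 0.008, 1.414]
contact_force: [-5.7, -7.1, 10.8]
opening: 0.188
clock: 17.27
eef_pos: [554.3, 177.6, 243.4]
tcp_rot: [-1.578, 0.004, 1.415]
contact_force: [-5.5, -5.5, 11.4]
opening: 0.183
[-5.4  -6.72 11.28]
```

View pics/w8.png

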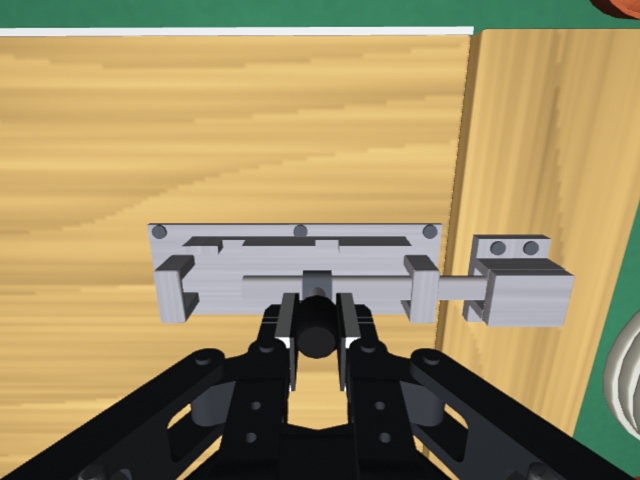

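```bash
for i in 1 2; do python3 -m crank '[[0,0,0,0.13,0.06,0,-1],[0,0,0,0.13,0.06,0,-1],[0,0,0,0.13,0.06,0,-1],[0,0,0,0.13,0.06,0,-1],[0,0,0,0.13,0.06,0,-1],[0,0,0,0.13,0.06,0,-1],[0,0,0,0.13,0.06,0,-1],[0,0,0,0.13,0.06,0,-1],[0,0,0,0.13,0.06,0,-1],[0,0,0,0.13,0.06,0,-1]]'; done
python3 - <<'E'
from h import *
cv2.imwrite("pics/w9.png",cams.grab_frame("wrist"));print(r.sense()['contact_force'])
E
```

```text
clock: 18.15
eef_pos: [555.0, 182.4, 243.4]
tcp_rot: [-1.579, 0.018, 1.414]
contact_force: [-6.2, -10.1, 10.7]
opening: 0.182
clock: 18.98
eef_pos: [555.0, 182.6, 243.5]
tcp_rot: [-1.579, 0.04, 1.413]
contact_force: [-6.3, -9.1, 12.7]
opening: 0.187
[-5.93 -9.18 11.66]
```

View pics/w9.png

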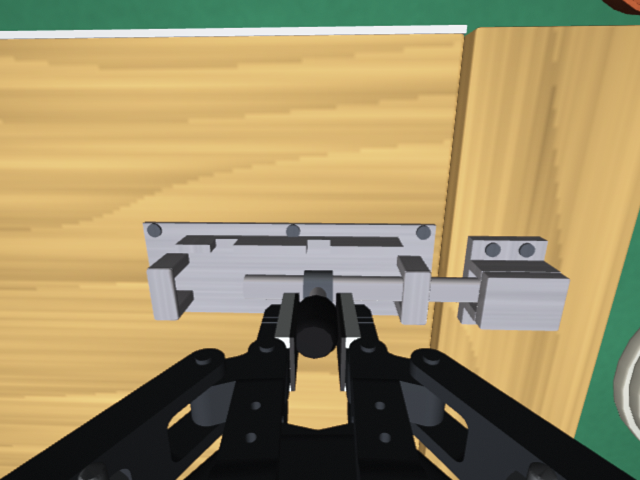

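```bash
python3 -m crank '[[0,0,-0.2,0.15,0.06,0,-1],[0,0,-0.2,0.18,0.06,0,-1],[0,0,-0.2,0.18,0.06,0,-1],[0,0,-0.2,0.18,0.06,0,-1],[0,0,-0.2,0.18,0.06,0,-1],[0,0,-0.2,0.18,0.06,0,-1],[0,0,-0.2,0.18,0.06,0,-1],[0,0,-0.2,0.1,0.06,0,-1],[0,0,-0.2,0.05,0.04,0,-1],[0,0,-0.2,0,0.02,0,-1]]'
```

```text
clock: 19.87
eef_pos: [555.1, 182.2, 243.9]
tcp_rot: [-1.579, 0.027, 1.412]
contact_force: [-4.5, -0.3, 7.1]
opening: 0.182
```

```bash
python3 -m crank '[[0,0,0,0,0,0,-0.6],[0,0,0,0,0,0,-0.5],[0,0,0,0,0,0,-0.3],[0,0,0,0,0,0,-0.2],[0,0,0,0,0,0,-0.2],[0,0,0,0,0,0,-0.2],[0,0,0,0,-1,0,-0.2],[0,0,0,0,-2,0,-0.2],[0,0,0,0,-2,0,-0.2],[0,0,0,0,-1,0,-0.2]]';python3 plan.py 555.5 182.5 310 81 1
python3 - <<'E'
from h import *
cv2.imwrite("pics/w10.png",cams.grab_frame("wrist"));print(r.sense()['contact_force'])
E
```

```text
clock: 20.7
eef_pos: [554.0, 184.0, 303.1]
tcp_rot: [-1.574, 0.028, 1.412]
contact_force: [0.7, 0.5, 0.4]
opening: 0.4
at [553.95 183.97 303.12] [-1.57  0.03  1.41] 20.7
[0.19, -0.11, -1.6, -0.14, -0.68, -0.18]
[0.32 0.3  2.38]
```

View pics/w10.png

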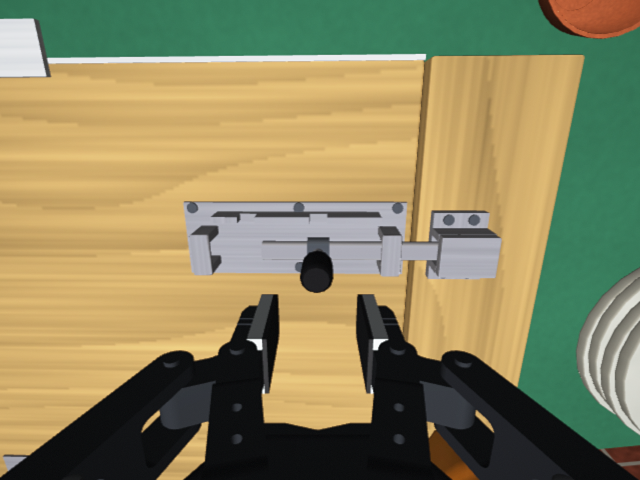

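```bash
python3 plan.py 587 177.5 300 81 1; python3 -m crank '[[0,0,-0.5,-0.1,0,-1.1,-1],[0,0,-0.5,-0.1,0,-1.1,-1],[0,0,-0.5,0,0,-1.1,-1],[0,0,0,0,0,0,-1],[0,0,0,0,0,0,-1],[0,0,0,0,0,0,-1],[0,0,0,0,0,0,-1],[0,0,0,0,0,0,-1],[0,0,0,0,0,0,-1],[0,0,0,0,0,0,-1]]'; python3 plan.py 587 177.5 256 81 1
python3 - <<'E'
from h import *
cv2.imwrite("pics/w11.png",cams.grab_frame("wrist"))
E
```

```text
at [554.65 184.26 304.61] [-1.58  0.03  1.41] 20.75
[0.31, -0.1, -1.54, -0.14, 0.48, -3.3]
clock: 21.58
eef_pos: [589.8, 175.3, 300.9]
tcp_rot: [-1.572, -0.0, 1.411]
contact_force: [0.6, 0.6, -0.4]
opening: -0.001
at [589.78 175.29 300.91] [-1.57 -0.    1.41] 21.5833
[0.09, -0.15, 0.02, 0.17, 4.49, 0.32]
```

View pics/w11.png

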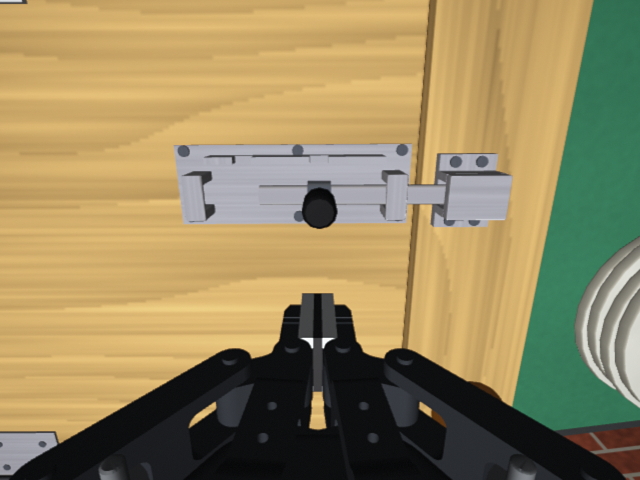

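```bash
python3 -m crank '[[0,0,0,0.1,1,0,-1],[0,0,0,0.1,1,0,-1],[0,0,0,0,1,0,-1],[0,0,0,0,1,0,-1],[0,0,0,0,0.4,0,-1],[0,0,0,0,0,0,-1],[0,0,0,0,0,0,-1],[0,0,0,0,0,0,-1],[0,0,0,0,0,0,-1],[0,0,0,0,0,0,-1]]'; python3 plan.py 550.5 183.5 256 81 1
python3 - <<'E'
from h import *
cv2.imwrite("pics/w12.png",cams.grab_frame("wrist"))
E
```

```text
clock: 22.47
eef_pos: [589.2, 177.8, 251.1]
tcp_rot: [-1.571, 0.0, 1.412]
contact_force: [-0.3, 1.0, -0.3]
opening: 0.004
at [589.15 177.79 251.07] [-1.57  0.    1.41] 22.4667
[-0.01, -0.1, -0.02, -0.05, -0.49, 3.91]
```

View pics/w12.png

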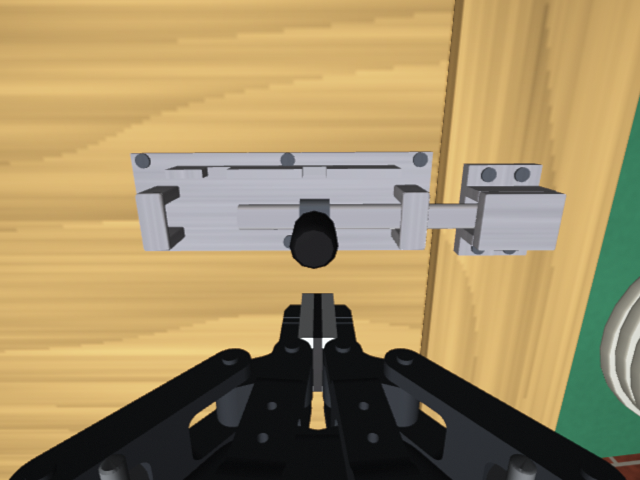

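```bash
python3 -m crank '[[0,0,0,0,0,0.4,-1],[0,0,0,0,-0.05,0.4,-1],[0,0,0,0,-0.05,0.4,-1],[0,0,0,0,-0.05,0.4,-1],[0,0,0,0,-0.05,0.4,-1],[0,0,0,0,-0.05,0.4,-1],[0,0,0,0,0,0.4,-1],[0,0,0,0,0,0.4,-1],[0,0,0,0,0,0.4,-1],[0,0,0,0,0,0.3,-1]]'; python3 plan.py 535.5 186 246 81 1
python3 - <<'E'
from h import *
cv2.imwrite("pics/w13.png",cams.grab_frame("wrist"))
E
```

```text
clock: 23.35
eef_pos: [548.0, 184.7, 255.8]
tcp_rot: [-1.575, -0.001, 1.412]
contact_force: [1.3, -0.3, -0.3]
opening: 0.003
at [547.97 184.68 255.77] [-1.58 -0.    1.41] 23.35
[0.25, -0.1, 0.07, -0.07, 0.97, 1.26]
```

View pics/w13.png

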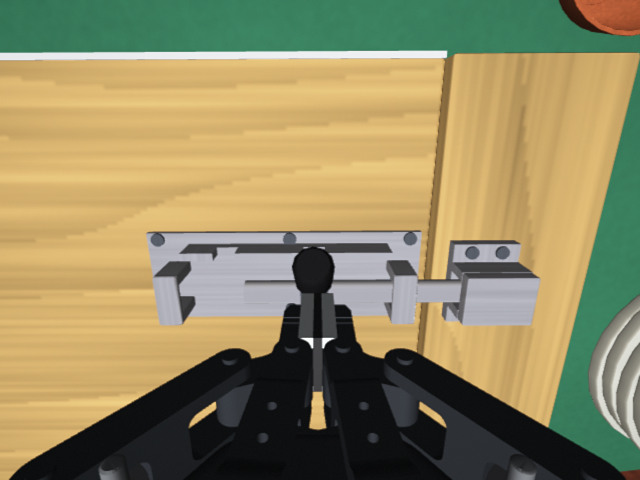

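```bash
python3 -m crank '[[0,0,0,0,0.1,0.3,-1],[0,0,0,0,0.15,0.3,-1],[0,0,0,0,0.2,0.3,-1],[0,0,0,0,0.2,0.3,-1],[0,0,0,0,0.2,0.2,-1],[0,0,0,0,0.2,0.2,-1],[0,0,0,0,0.2,0.2,-1],[0,0,0,0,0.2,0.2,-1],[0,0,0,0,0.1,0,-1],[0,0,0,0,0,0,-1]]'; python3 plan.py 527.8 187.3 238 81 1
python3 - <<'E'
from h import *
cv2.imwrite("pics/w14.png",cams.grab_frame("wrist"))
E
```

```text
clock: 24.23
eef_pos: [525.1, 188.3, 238.0]
tcp_rot: [-1.573, -0.001, 1.412]
contact_force: [-0.0, 0.7, 0.8]
opening: 0.004
at [525.11 188.33 238.03] [-1.57 -0.    1.41] 24.2333
[0.15, -0.09, 0.05, -0.06, 0.0, -0.28]
```

View pics/w14.png

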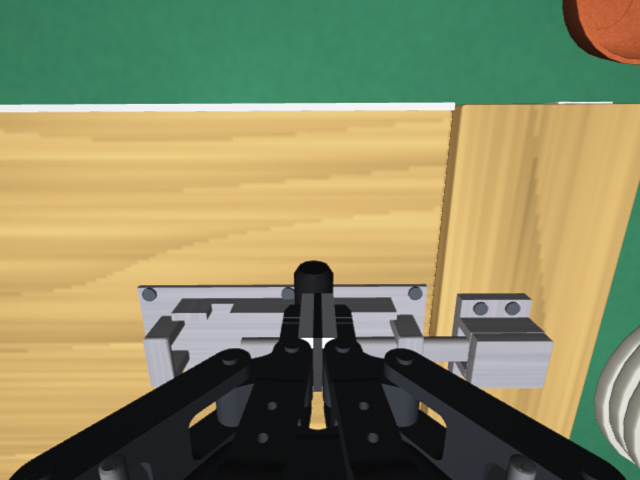

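```bash
python3 -m crank '[[0,0,0,0,0.1,0,-1],[0,0,0,0,0.1,0,-1],[0,0,0,0,0.1,0,-1],[0,0,0,0,0.1,0,-1],[0,0,0,0,0.05,0,-1],[0,0,0,0,0.05,0,-1],[0,0,0,0,0.05,0,-1],[0,0,0,0,0.05,0,-1],[0,0,0,0,0.05,0,-1],[0,0,0,0,0.05,0,-1]]'
```

```text
clock: 25.12
eef_pos: [525.2, 188.4, 235.8]
tcp_rot: [-1.573, -0.002, 1.411]
contact_force: [-1.9, -0.6, 4.5]
opening: 0.001
```

The knob now pushes back with about 4.5 N at the height expected when it lies flat. Retreating upwards to check.

```bash
python3 -m crank '[[0,0,0,0,-0.5,0,-1],[0,0,0,0,-1.5,0,-1],[0,0,0,0,-2,0,-1],[0,0,0,0,-2,0,-1],[0,0,0,0,-2,0,-1],[0,0,0,0,-2,-1,-1],[0,0,0,0,-1,-2,-1],[0,0,0,0,0,-2,-1],[0,0,0,0,0,0,-1],[0,0,0,0,0,0,-1]]'
python3 - <<'E'
from h import *
cv2.imwrite("pics/w15.png",cams.grab_frame("wrist"))
im=cams.grab_frame("scene");cv2.imwrite("pics/s15.png",im);cv2.imwrite("pics/s15z.png",cv2.resize(im[180:260,360:490],None,fx=6,fy=6,interpolation=cv2.INTER_CUBIC))
print(r.sense()['contact_force'])
E
```

```text
clock: 25.95
eef_pos: [575.6, 179.5, 353.3]
tcp_rot: [-1.574, -0.002, 1.412]
contact_force: [-0.5, 0.3, -0.4]
opening: 0.004
[ 0.31 -0.06 -0.37]
```

View pics/w15.png

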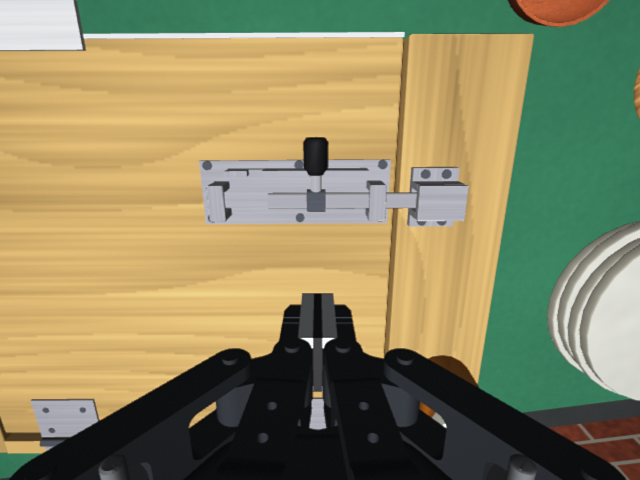

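View pics/s15z.png

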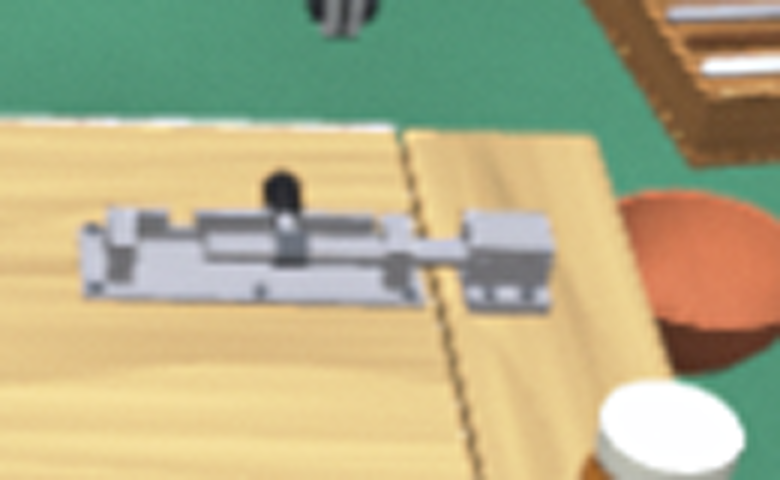

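View pics/s15.png

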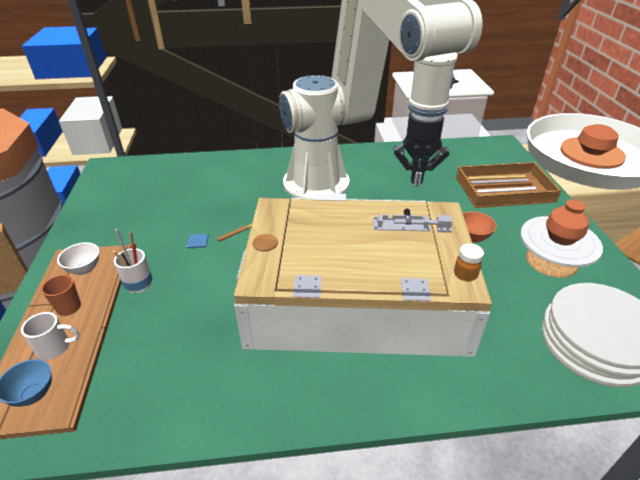

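```bash
python3 - <<'E'
import cv2
im=cv2.imread("pics/w15.png")
cv2.imwrite("pics/w15z.png",cv2.resize(im[130:235,190:320],None,fx=6,fy=5.7)[:600]);cv2.imwrite("pics/w15y.png",cv2.resize(im[130:235,290:420],None,fx=6,fy=5.7)[:600])
E
```

```text
(no output)
```

View pics/w15z.png

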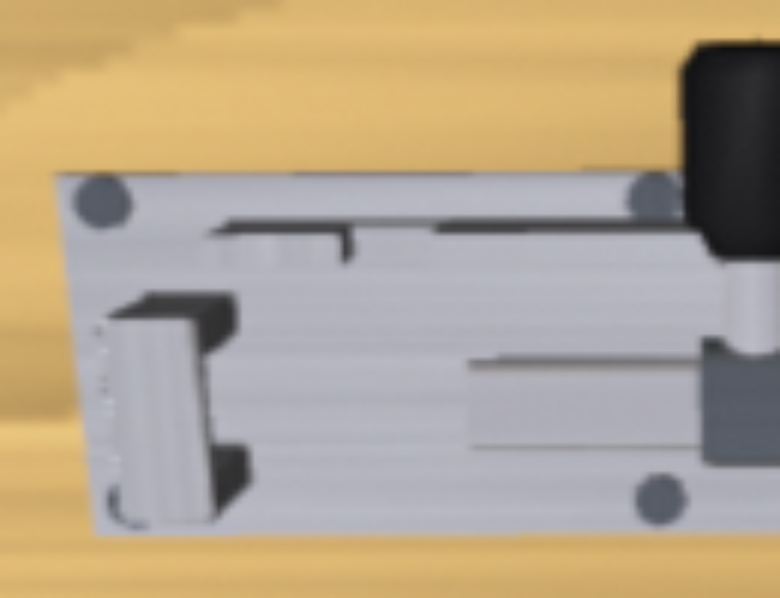

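View pics/w15y.png

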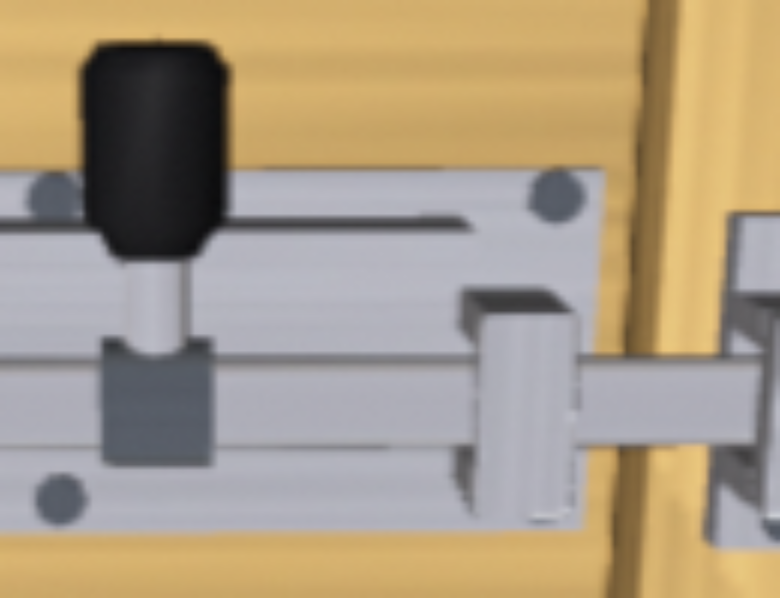

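The block is at 0.619 of the span between the guides. That puts the knob at chest y 126.0 and the bolt at 0.045, so it is home. Nothing is touching the robot.

```bash
python3 -c "
from rig import order
order.sign_off()"
```

```text
the job is handed in; nothing more can be done
```

The damp chest is bolted shut and the job is handed in, with the clock at about 26 s of the 59 s allowed. No verdict was reported, so what follows is from my own checks.

**What I did:**
- **Leaning down:** I gripped the upright knob and pressed the lid to its hard stop, about 13 mm down. Then I eased up about 3 mm to bring it level with the deck, leaning with about 10 N.
- **Sliding:** I slid the bolt in at about 6–7 N until it stopped at the keeper's closed end. I then pushed slightly harder to check it was seated; the highest sideways force I read was about 10 N, well under what would bend the keeper.
- **Folding:** I let go and folded the knob forward with closed fingers until it lay flat in its notch, where it pushed back with about 4.5 N. I then backed the arm clear.

**Last checks:**
- **Bolt:** in the final wrist picture the knob sits at 0.619 of the distance between the guides. That puts the bolt's travel at about 0.045 m, which is home.
- **Knob and lid:** the knob lies flat in the notch, and the bolt is in the keeper holding the lid down. I couldn't measure the bolt's force on the keeper directly.
- **Surroundings:** in the scene picture the things I could pick out had not shifted. The loop trimming tool was not checked. The force on the arm read about zero.

**One disagreement:** my first picture suggested the bolt started at about 5 mm, but the 43–44 mm it then travelled means it started at about 1 mm. The stop I felt, the notch lining up and the guide measurement all agree that it is home.

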